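# Load the valve carousel and hold it at the pointer

### The arm

A 6-joint arm with a two-finger parallel gripper is mounted at the origin on the work surface. World frame = base frame: x ahead of the robot, y to its left, z up, the work surface at z = 0. Lengths are in m, angles in rad, forces in N, time in s.
With the tool pointing down it reaches from about 0.35 to 0.85 m from the base axis. Payload 8.1 kg.
Tool frame: the origin (TCP) lies between the finger pads; the fingertips stand 25 mm ahead of it and the grasp point (between the pads) lies 6 mm ahead of it (robot.tip_extent is the distance from the TCP to the fingertips, in m); z points along the fingers, y is the direction in which the jaws open and shut (so a half turn about z gives the same grasp; the last joint's range is limited). The gripper opens to 93 mm and grips with 3 to 60 N. Pads are 15 mm wide; open, the fingers measure 128 mm over their backs; the gripper's body (75 mm by 188 mm) begins 65 mm behind the grasp point.
Start: joints at [1.115, 0.13, 1.488, -0, 1.523, -0.085], TCP at [0.217, 0.559, 0.244] pointing down, gripper open.
Joint ranges: [-2.96, 2.96], [-0.89, 2.26], [0.02, 2.5], [-1.34, 4.48], [0, 2.73], [-2.66, 2.66]. Speed limits (rad/s): [2.39, 2.39, 2.79, 3.14, 3.14, 3.14].

### API

Orientations are given as a rotation vector (axis times angle).
In Python, from plant import robot gives the robot as it stands.
- The arm moves only by the tool drive_tool, never from a script. Its argument "increments" is a list of rows, each a list of 7 numbers: the closure, from 0 (fully open) to 1 (shut), then the shift along the world's x, y, z in units of 25 mm (1.0 is 25 mm), then the turn, a rotation vector about the world's x, y, z in rad. In form: [[gripper, dx, dy, dz, rx, ry, rz], ...]. A call has 1 to 20 rows; each row is the pose to reach, as a shift and turn from the pose commanded when the call began; what a row does not reach only later rows make up. A row lasts 1/12 s, in which the tool goes at most 41.7 mm and 7.16 degrees, less where a joint would pass 70% of its speed; a pose out of reach is approached as far as the arm can. A call with a gripper value outside its range is refused whole. The fingers move at their own pace and stop on an object; "squeeze" is the grip in N (left out, the last holds). Time passes only in rows, so rows that repeat a pose let the fingers close. It gives the time, the measured TCP pose, the force and the opening at its end, in the units of the state.
- robot.read_state(): the state, without advancing time (a new reading comes with each control period).
- robot.read_camera(name): name is "scene" or "side" or "wrist"; returns a dict with "image" (420x560x3 uint8, red, green, blue), "fx", "fy", "cx", "cy" (pixels), "T" (4x4, takes a point from camera to world coordinates); the wrist camera has in their place "mount" (4x4, takes a point from camera to tool coordinates, whose origin is the TCP and whose axes are the flange's). Camera axes: x right, y down, z forward; pixel columns grow to the right and rows downward; lengths in m; the calibration is good to about 2 mm. A picture is of the moment at which its call begins: read the wrist's pose just before it. There is no depth.
- robot.close_job(): hands the job in, once; it reports no verdict.
The state is a dict: "t": time; "q": joint angles; "dq": joint speeds; "joint_torque": joint torques, N m; "tool_pos": TCP position; "orientation": TCP orientation; "force": force on the tool from outside, world axes, zero at the start; "wrist_torque": the same for the moment, N m; "opening": finger opening in m.
Only numpy, scipy, OpenCV 4.12 (cv2) and the standard library are available. Lean on these libraries where they do the work, as an engineer would, in place of code of your own. Each camera call takes 0.05 s, during which the arm holds its last target.

### The job

Stand the loose squat valve upright in the one empty cup of the valve carousel, fully down, and let go of it; then turn the carousel until that cup is square in line with the brass pointer on the foot. Finish while still gripping the bar handle in the middle and holding the turntable still there, and leave the other things on the desk where they are.

Things in the scene. Friction and masses are not known exactly. Their poses are not given: they have to be found in the camera images.
- squat_valve: loose squat radio valve standing upright on the desk: black round base 39 mm in diameter and 23 mm high, above it a green glass bulb 44 mm in diameter with straight sides from 23 to 50 mm and a domed top at 60 mm. About 70 g. Origin: centre of its underside, z up. It is wider and lower than the other loose valve.
- carousel: fixed foot of the valve carousel: steel disc 190 mm in diameter, 16 mm high, with a brass pointer tab, 50 mm wide, reaching out along its own -x axis (roughly towards the robot, up to 0.4 rad off) and ending in a 40 mm high upright nib, 175 mm from the middle. Origin: on the turning axis, at desk height. Its place and yaw vary.
- turntable (a joint): angle of the turntable about the vertical axis through the carousel's origin, rad, growing anticlockwise seen from above. At 0 and at 2 pi (6.28) the empty cup is exactly in line with the pointer. It turns freely either way between -7 and 13, with light friction (about 0.05 N m), and stays where it is left.
- cup (a point): centre of the empty cup's floor, 26 mm above the desk; turns with the 250 mm aluminium turntable. Cup: 48 mm inside, 54 mm outside, rim 18 mm above its floor. Five equal cups sit 90 mm from the axis, 72 degrees apart; four hold fixed slim valves (30 mm across, tops 101 mm above the desk), only this one is empty.
- front (a point): point fixed on the foot, in line with the pointer, 90 mm from the axis and 26 mm above its underside: where the centre of the empty cup has to come.
- handle_mid (a point): middle of the bar handle, on the turning axis, 100 mm above the desk; its frame turns with the turntable. The bar is 50 mm long along this frame's x axis, 16 mm wide along y and 28 mm high (86 to 114 mm above the desk), on a steel post 14 mm in diameter. At joint angle 0 the frame's x axis is parallel to the foot's x axis, along the pointer's line.
- slim_valve: bystander: loose slim valve, 30 mm across, 75 mm high, upright on the desk; origin under its middle. It, the squat valve and the brass block swap places.
- post_block: bystander: brass binding post block 36 x 60 x 20 mm with two round posts to 44 mm high; origin under its middle.
- resistor_board: bystander: ivory ceramic resistor board lying flat, 50 x 85 x 8 mm, small resistors on top to 17 mm; origin under its middle.
- tin: bystander: flat round tin 64 mm in diameter, 24 mm high; origin under its middle.
- spool: bystander: empty spool standing upright, 52 mm in diameter, 40 mm high; origin under its middle.
There are look-alikes about, which are no part of the job. Leave any purple look-alike of the squat_valve alone.

How it is judged:
On the way:
1. the squat valve stands fully down in the empty cup and is let go, with the cup still away from the pointer (distance between squat_valve and cup below 0.008 m and angle between squat_valve's own z axis and vertical below 0.12 rad and contact force between the fingers and squat_valve below 0.1 N and horizontal distance between cup and front above 0.05 m), for 0.2 s.
At the end, for the whole second after the job is handed in: Squat valve upright (tilt under 0.12 rad), untouched, within 8 mm of the cup floor's centre; cup within 10 mm of the point in line with the pointer; turntable still (under 0.05 rad/s); fingers grip the bar handle (over 3 N, grasp within 32 mm of its middle) (distance between squat_valve and cup below 0.008 m and angle between squat_valve's own z axis and vertical below 0.12 rad and contact force between the fingers and squat_valve below 0.1 N and horizontal distance between cup and front below 0.01 m and velocity of joint turntable between -0.05 and 0.05 rad/s and contact force between the fingers and turntable_c0 above 3 N and distance between the grasp point and handle_mid below 0.032 m); the arm keeps its last pose, push and grip.
It fails at once if another thing on the desk was shifted by more than 20 mm (distance of any of slim_valve, post_block, resistor_board, tin, spool from where it was at the start of the episode above 0.02 m).
It fails at once if the squat valve was tipped over (angle between squat_valve's own z axis and vertical above 0.8 rad).
It also fails if it takes over 64 s, if anything falls off the work surface, if the arm or the gripper's body presses on something with over 40 N, if the wrist force passes 120 N, or if a joint passes its speed limit or range.

## Working session

There is one attempt and no reset: what is moved stays moved. The work goes in short steps, Python scripts to look and compute and a tool call to move; the robot and the scene stay as the last step left them, time stands still between calls to the robot, and variables do not carry over. Pictures are saved under pics/ and viewed, and the job is handed in when it is done.

Besides the shell and the picture viewer there is one more tool, called after "Request:" by a JSON object that holds its "fn" and its "kwargs". drive_tool: Moves the arm, as the interface text tells. Its arguments: {"type":"object","properties":{"increments":{"type":"array"},"squeeze":{"type":"number"}},"required":["increments"]}

```bash
ls; mkdir -p pics; python3 - <<'E'
from plant import robot
import cv2
s=robot.read_state();print(s)
for n in ("scene","side","wrist"):
    c=robot.read_camera(n)
    cv2.imwrite(f"pics/{n}0.png",c["image"][:,:,::-1])
    print(n,{k:v for k,v in c.items() if k!="image"})
E
```

```text
pics
{'t': 0.0, 'q': array([ 1.11458743e+00,  1.31150921e-01,  1.48926843e+00,  1.05042853e-05,
        1.52298027e+00, -8.53846921e-02]), 'dq': array([-0.00128874, -0.00022874,  0.00068453, -0.00152409, -0.0010837 ,
       -0.00013027]), 'joint_torque': array([-1.39107860e-04, -5.59846795e+01, -4.91747618e+01,  7.68121378e-02,
        3.56419827e-02, -1.85162667e-04]), 'tool_pos': array([0.21717024, 0.55876726, 0.24259947]), 'orientation': array([-5.79067187e-01, -3.08726057e+00,  2.73011468e-03]), 'force': array([-0.18397211, -0.1776753 ,  0.28140026]), 'wrist_torque': array([-0.0303202 , -0.02141974,  0.01679162]), 'opening': 0.09274116846419835}
scene {'fx': 445.376508098235, 'fy': 445.376508098235, 'cx': 289.4600670211278, 'cy': 211.24238412691605, 'T': array([[-0.38427174,  0.49553282, -0.77896242,  1.38551278],
       [ 0.92286413,  0.22960187, -0.30920021,  0.32129333],
       [ 0.02563238, -0.83769338, -0.54553898,  0.6901625 ],
       [ 0.        ,  0.        ,  0.        ,  1.        ]])}
side {'fx': 409.67646417258, 'fy': 409.67646417258, 'cx': 284.07928914336503, 'cy': 206.2822968524742, 'T': array([[ 0.78553885, -0.47594026,  0.39548652,  0.08224563],
       [-0.6187362 , -0.5940728 ,  0.51404574, -0.56571755],
       [-0.00970728, -0.64850473, -0.76114873,  0.92637039],
       [ 0.        ,  0.        ,  0.        ,  1.        ]])}
wrist {'fx': 329.029321744254, 'fy': 329.029321744254, 'cx': 275.2663592528151, 'cy': 207.06268333620227, 'mount': array([[ 8.27743496e-04, -9.66086096e-01, -2.58218842e-01,
         7.08322180e-02],
       [ 9.99999495e-01,  6.52417092e-04,  7.64669205e-04,
        -6.45527665e-04],
       [-5.70269901e-04, -2.58219345e-01,  9.66086148e-01,
        -1.40779546e-01],
       [ 0.00000000e+00,  0.00000000e+00,  0.00000000e+00,
         1.00000000e+00]])}
```

View pics/scene0.png

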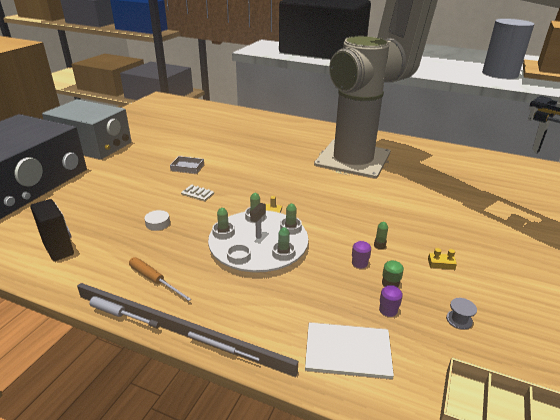

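View pics/side0.png

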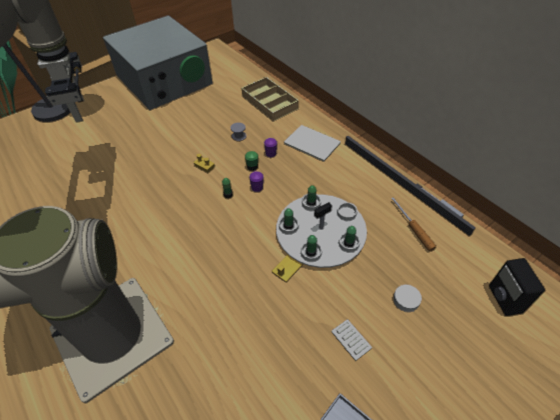

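View pics/wrist0.png

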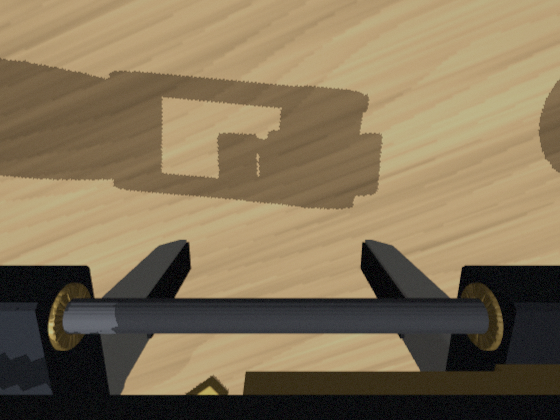

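The scene shows a green squat valve at scene (393,272) / side (252,159). Possible mix-ups:
- slim green valve at scene (382,235)
- purple look-alikes at scene (361,253) and (391,300)
- the four fixed carousel valves

The empty cup is at scene (238,254) / side (347,211), and the pointer at scene (274,203) / side (285,269). I choose the green squat one and check it in crops.

```bash
cat > h.py <<'E'
import numpy as np, cv2
from plant import robot
from scipy.spatial.transform import Rotation as R
def cam(n):
    s=robot.read_state()
    c=robot.read_camera(n)
    if n=="wrist":
        T=np.eye(4);T[:3,:3]=R.from_rotvec(s["orientation"]).as_matrix();T[:3,3]=s["tool_pos"]
        c["T"]=T@c["mount"]
    return c
def ray(c,u,v):
    d=np.array([(u-c["cx"])/c["fx"],(v-c["cy"])/c["fy"],1.]);d=c["T"][:3,:3]@d
    return c["T"][:3,3],d/np.linalg.norm(d)
def onz(c,u,v,z):
    o,d=ray(c,u,v);return o+d*(z-o[2])/d[2]
def tri(l):
    A=np.zeros((3,3));b=np.zeros(3)
    for c,u,v in l:
        o,d=ray(c,u,v);P=np.eye(3)-np.outer(d,d);A+=P;b+=P@o
    p=np.linalg.solve(A,b)
    return p,[float(np.linalg.norm((np.eye(3)-np.outer(ray(c,u,v)[1],ray(c,u,v)[1]))@(p-c["T"][:3,3]))) for c,u,v in l]
def proj(c,p):
    q=np.linalg.inv(c["T"])@np.append(p,1);return c["fx"]*q[0]/q[2]+c["cx"],c["fy"]*q[1]/q[2]+c["cy"]
def blobs(m,amin=20):
    n,l,s,ce=cv2.connectedComponentsWithStats(m.astype(np.uint8))
    return [(s[i].tolist(),ce[i].round(1).tolist()) for i in range(1,n) if s[i][4]>=amin]
def hsv(c): return cv2.cvtColor(c["image"],cv2.COLOR_RGB2HSV)
def save(c,name,box=None,k=1):
    im=c["image"][:,:,::-1]
    if box: im=im[box[1]:box[3],box[0]:box[2]]
    cv2.imwrite("pics/"+name,cv2.resize(im,None,fx=k,fy=k,interpolation=cv2.INTER_CUBIC))
E
python3 - <<'E'
from h import *
for n,b1,b2 in (("scene",(340,210,480,335),(190,180,330,280)),("side",(190,110,300,210),(260,170,380,290))):
    c=cam(n);save(c,n+"_v.png",b1,4);save(c,n+"_c.png",b2,5)
    H=hsv(c)
    g=cv2.inRange(H,(40,70,25),(85,255,255))
    print(n,"green",blobs(g,15))
    y=cv2.inRange(H,(22,190,90),(32,255,255)); print("yel",blobs(y,15))
E
```

```text
scene green [([250, 193, 10, 8, 56], [254.6, 196.7]), ([287, 204, 9, 10, 59], [291.0, 207.8]), ([217, 208, 10, 8, 61], [221.8, 211.8]), ([289, 215, 5, 5, 17], [291.2, 217.0]), ([378, 222, 10, 9, 64], [382.6, 225.9]), ([279, 228, 10, 8, 64], [283.5, 231.9]), ([380, 232, 6, 7, 18], [382.7, 234.6]), ([384, 261, 20, 21, 289], [393.7, 270.2])]
yel []
side green [([6, 41, 5, 8, 22], [8.0, 44.5]), ([0, 46, 17, 55, 552], [7.1, 70.1]), ([180, 55, 25, 27, 531], [191.8, 68.1]), ([245, 151, 13, 16, 172], [251.3, 158.4]), ([222, 178, 9, 17, 108], [226.4, 185.6]), ([308, 185, 8, 18, 120], [311.4, 193.7]), ([285, 209, 8, 17, 121], [288.4, 217.1]), ([345, 226, 11, 18, 132], [350.2, 234.6]), ([307, 235, 10, 18, 132], [311.3, 243.9])]
yel []
```

View pics/scene_v.png

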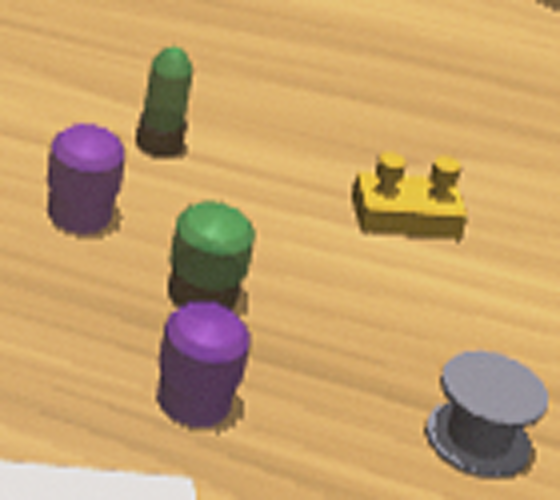

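View pics/scene_c.png

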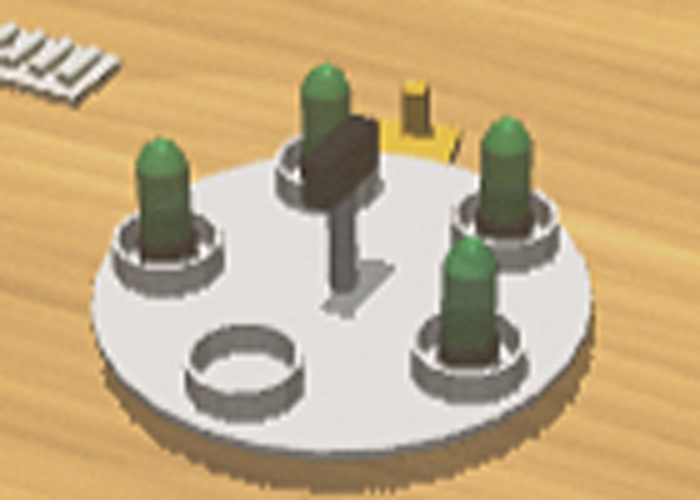

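View pics/side_c.png

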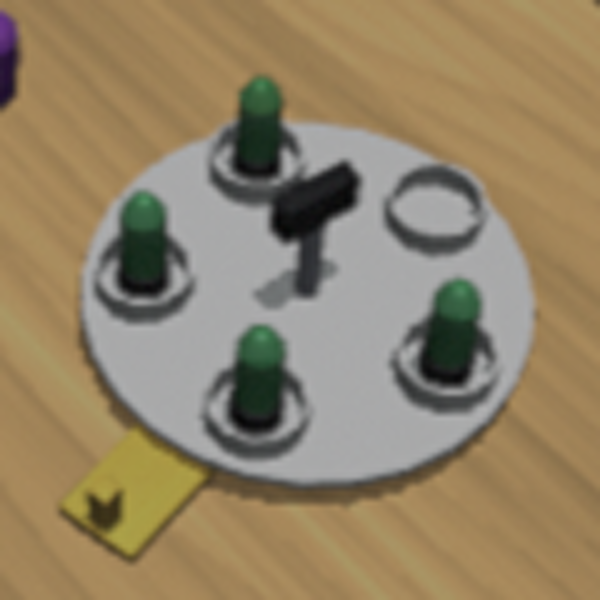

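View pics/side_v.png

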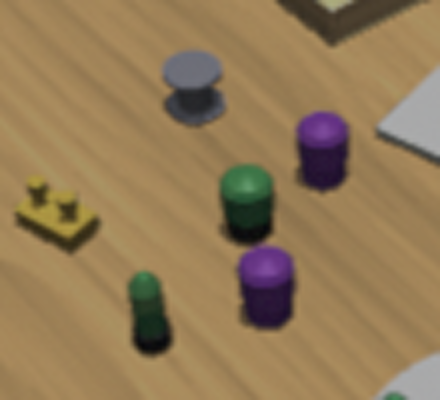

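```bash
python3 - <<'E'
from h import *
a=cam("scene");b=cam("side")
def t(n,p,q): 
    r,e=tri([(a,*p),(b,*q)]);print(n,r.round(4),np.round(e,4));return r
S=lambda x,y:(340+x/4-.4,210+y/4-.4); D=lambda x,y:(190+x/4-.4,110+y/4-.4)
SC=lambda x,y:(190+x/5-.4,180+y/5-.4); DC=lambda x,y:(260+x/5-.4,170+y/5-.4)
t("squat bulb",(393.7,270.2),(251.3,158.4))
t("purple1 dome",S(87,148),D(267,268))
t("purple2 dome",S(208,330),D(323,132))
t("slim",S(172,65),D(145,285))
t("block",S(413,187),D(60,210))
t("spooltop",S(495,388),D(193,70))
tops=[t("A",SC(325,80),DC(143,208)),t("B",SC(506,132),DC(260,92)) ,t("x",SC(470,253),DC(260,340)),t("y",SC(162,155),DC(457,295))]
for p in ((325,80),(506,132),(470,253),(162,155)): print("s",onz(a,*SC(*p),.096).round(3))
for p in ((143,208),(260,92),(260,340),(457,295)): print("d",onz(b,*DC(*p),.096).round(3))
t("cup rim",SC(245,356),DC(435,203))
t("handle",SC(342,165),DC(315,202))
t("nibtop",SC(416,86),DC(100,490))
print(onz(b,*DC(60,510),.0).round(3),onz(b,*DC(130,560),.0).round(3))
# white turntable ellipse
for c,bx in ((a,(190,180,330,280)),(b,(260,170,380,290))):
    H=hsv(c);m=((H[...,1]<40)&(H[...,2]>140)).astype(np.uint8)
    w=np.zeros_like(m);w[bx[1]:bx[3],bx[0]:bx[2]]=m[bx[1]:bx[3],bx[0]:bx[2]]
    cs,_=cv2.findContours(w,cv2.RETR_EXTERNAL,cv2.CHAIN_APPROX_NONE);k=cv2.convexHull(max(cs,key=cv2.contourArea))
    P=np.array([onz(c,u,v,.026)[:2] for u,v in k[:,0]])
    s=np.linalg.lstsq(np.c_[2*P,np.ones(len(P))],(P**2).sum(1),rcond=None)[0]
    print("disc",s[:2],np.sqrt(s[2]+s[:2]@s[:2]))
E
```

```text
squat bulb [0.5847 0.2568 0.0398] [0.0023 0.0023]
purple1 dome [0.5442 0.1709 0.051 ] [0.0015 0.0015]
purple2 dome [0.6695 0.2682 0.0512] [0.002 0.002]
slim [0.4574 0.2008 0.0645] [0.001 0.001]
block [0.4671 0.3527 0.0242] [0.0036 0.0036]
spooltop [0.6389 0.4114 0.0404] [0.0013 0.0013]
A [ 0.514  -0.08    0.1243] [0.0386 0.0386]
B [ 0.5841 -0.0105  0.1346] [0.0161 0.0161]
x [ 0.5333 -0.0604  0.016 ] [0.0276 0.0276]
y [ 0.6012 -0.168   0.0939] [0.0008 0.0008]
s [ 0.507 -0.125  0.096]
s [ 0.514 -0.022  0.096]
s [0.616 0.003 0.096]
s [ 0.604 -0.166  0.096]
d [ 0.512 -0.025  0.096]
d [ 0.614 -0.     0.096]
d [ 0.504 -0.129  0.096]
d [ 0.6   -0.17   0.096]
cup rim [ 0.6685 -0.0891  0.0432] [0.0012 0.0012]
handle [ 0.5818 -0.0802  0.1005] [0.0011 0.0011]
nibtop [ 0.4082 -0.1189  0.0397] [0.0005 0.0005]
[ 0.399 -0.096  0.   ] [ 0.409 -0.142  0.   ]
disc [ 0.57958191 -0.08157924] 0.12485486557632329
disc [ 0.58210659 -0.08139439] 0.12377322241475915
```

Heights check out: squat bulb 40 mm, cup rim 43 mm, handle 100 mm, nib top 40 mm, disc radius 124–125 mm. Next I move above the squat valve. The jaws go on an axis of about 126°, clear of both purple ones.

Request:
{"fn": "drive_tool", "kwargs": {"increments": [[0,14.72,-12.08,-1.7,0,0,1.0],[0,14.72,-12.08,-1.7,0,0,1.0],[0,14.72,-12.08,-1.7,0,0,1.0],[0,14.72,-12.08,-1.7,0,0,1.0],[0,14.72,-12.08,-1.7,0,0,1.0],[0,14.72,-12.08,-1.7,0,0,1.0],[0,14.72,-12.08,-1.7,0,0,1.0],[0,14.72,-12.08,-1.7,0,0,1.0],[0,14.72,-12.08,-1.7,0,0,1.0],[0,14.72,-12.08,-1.7,0,0,1.0],[0,14.72,-12.08,-1.7,0,0,1.0],[0,14.72,-12.08,-1.7,0,0,1.0],[0,14.72,-12.08,-1.7,0,0,1.0],[0,14.72,-12.08,-1.7,0,0,1.0],[0,14.72,-12.08,-1.7,0,0,1.0],[0,14.72,-12.08,-1.7,0,0,1.0]], "squeeze": 15}}

```text
t: 1.68
tool_pos: [0.5847, 0.2582, 0.2013]
orientation: [-0.974, 2.987, 0.001]
force: [0.3, 1.0, -0.3]
opening: 0.0931
```

```bash
python3 - <<'E'
from h import *
s=robot.read_state();print(s["t"],s["tool_pos"],s["orientation"],s["q"],s["opening"])
c=cam("wrist");save(c,"w1.png")
g=cv2.inRange(hsv(c),(40,70,25),(85,255,255));print(blobs(g,100))
E
```

```text
1.6833 [0.58472949 0.25815391 0.20129239] [-9.73630741e-01  2.98689920e+00  5.62028279e-04] [ 3.35370737e-01  2.56611100e-01  1.42305465e+00  3.59596640e-04
  1.46190686e+00 -1.86567731e+00] 0.09307436803581029
[([293, 13, 35, 45, 1177], [309.9, 34.6]), ([0, 34, 17, 33, 425], [6.5, 51.1]), ([248, 171, 48, 51, 1845], [271.5, 196.5])]
```

View pics/w1.png

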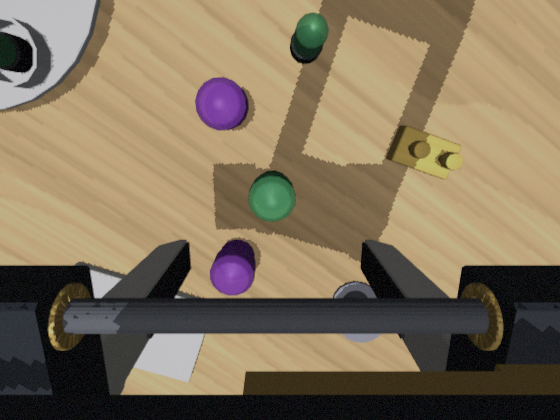

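The squat valve is at (271,196) in the wrist view, between the purple ones at (221,103) and (233,272), and the jaws fit between them. I'll measure its centre.

```bash
python3 - <<'E'
from h import *
c=cam("wrist");g=cv2.inRange(hsv(c),(40,70,25),(85,255,255))
cs,_=cv2.findContours(g,cv2.RETR_EXTERNAL,cv2.CHAIN_APPROX_NONE)
k=[x for x in cs if cv2.pointPolygonTest(x,(271.,196.),False)>0][0]
(u,v),r=cv2.minEnclosingCircle(k);print(u,v,r)
for z in (.03,.045,.05):print(onz(c,u,v,z).round(4), "dia",2*r/c["fx"]*np.linalg.norm(onz(c,u,v,z)-c["T"][:3,3]))
b=cam("side");a=cam("scene")
print(tri([(c,271.5,196.5),(b,251.3,158.4),(a,393.7,270.2)]))
# purple
for p in ((221,103),(233,272)):print(onz(c,*p,.045).round(3))
E
```

```text
271.45001220703125 196.0 25.129812240600586
[0.5879 0.2554 0.03  ] dia 0.04896231977229826
[0.585  0.2534 0.045 ] dia 0.04660986775856766
[0.584  0.2528 0.05  ] dia 0.045825717087324115
(array([0.58529874, 0.25587823, 0.0402535 ]), [0.00179289393863322, 0.0016622991957572335, 0.0031643056116943255])
[0.544 0.17  0.045]
[0.67  0.268 0.045]
```

Request:
{"fn": "drive_tool", "kwargs": {"increments": [[0,0,-0.1,-1.5,0,0,0],[0,0,-0.1,-3,0,0,0],[0,0,-0.1,-4.2,0,0,0],[0,0,-0.1,-5.2,0,0,0],[0,0,-0.1,-6.05,0,0,0],[0,0,-0.1,-6.05,0,0,0],[0,0,-0.1,-6.05,0,0,0],[0,0,-0.1,-6.05,0,0,0]]}}

```text
t: 2.55
tool_pos: [0.5862, 0.2554, 0.0517]
orientation: [-0.972, 2.985, 0.0]
force: [0.7, 0.5, 0.5]
opening: 0.0932
```

```bash
python3 - <<'E'
from h import *
s=robot.read_state();print(s["t"],s["tool_pos"],s["orientation"],s["opening"],s["force"])
save(cam("side"),"s2.png",(190,100,310,210),5)
save(cam("wrist"),"w2.png")
E
```

```text
2.55 [0.58617692 0.25544633 0.05171738] [-9.72440905e-01  2.98510262e+00  2.08314476e-05] 0.09324027974413088 [0.6912274  0.48964381 0.50292651]
```

View pics/w2.png

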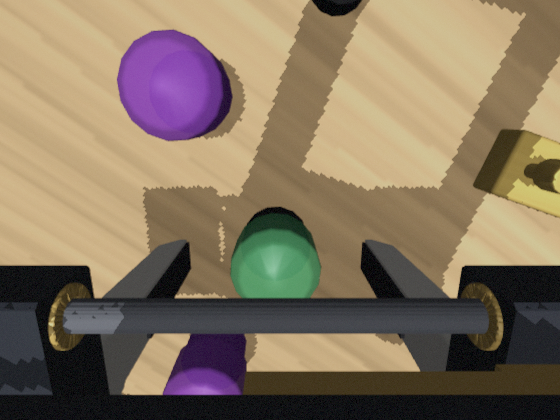

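View pics/s2.png

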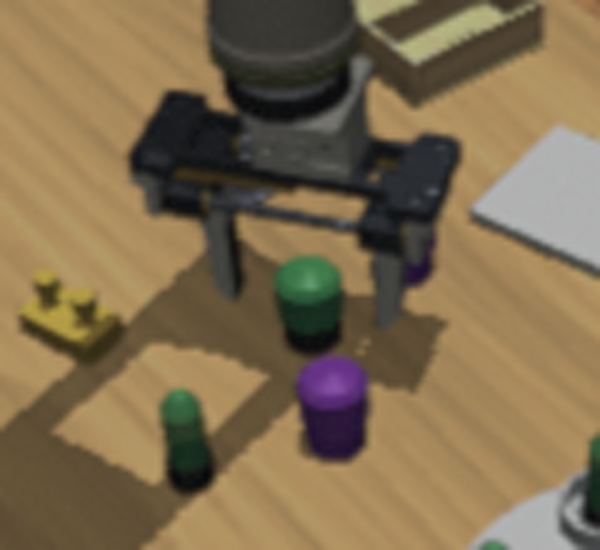

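The valve is centred between the pads, with clearance all round. Closing.

Request:
{"fn": "drive_tool", "kwargs": {"increments": [[1,0,0,0,0,0,0],[1,0,0,0,0,0,0],[1,0,0,0,0,0,0],[1,0,0,0,0,0,0],[1,0,0,0,0,0,0],[1,0,0,0,0,0,0],[1,0,0,0,0,0,0],[1,0,0,0,0,0,0],[1,0,0,0,0,0,0],[1,0,0,0,0,0,0],[1,0,0,0,0,0,0],[1,0,0,0,0,0,0]], "squeeze": 15}}

```text
t: 3.65
tool_pos: [0.5854, 0.2547, 0.0498]
orientation: [0.972, -2.987, 0.0]
force: [-0.8, -0.3, -0.3]
opening: 0.0433
```

Request:
{"fn": "drive_tool", "kwargs": {"increments": [[1,0,0,0.5,0,0,0],[1,0,0,1.5,0,0,0],[1,0,0,2.8,0,0,0],[1,0,0,4.2,0,0,0],[1,0,0,5.5,0,0,0],[1,0,0,6.4,0,0,0],[1,0,0,6.8,0,0,0],[1,0,0,6.8,0,0,0],[1,0,0,6.8,0,0,0]]}}

```text
t: 4.4
tool_pos: [0.5853, 0.2547, 0.2196]
orientation: [-0.972, 2.987, 0.0]
force: [-0.7, -0.5, -2.4]
opening: 0.0434
```

```bash
python3 - <<'E'
from h import *
s=robot.read_state();print(s["t"],s["tool_pos"],s["orientation"],s["opening"],s["force"])
c=cam("wrist");save(c,"w3.png")
g=cv2.inRange(hsv(c),(40,70,25),(85,255,255));print(blobs(g,300))
a=cam("scene");b=cam("side")
save(b,"s3.png",(190,60,330,180),5);save(a,"a3.png",(330,130,470,250),5)
for n,x in(("a",a),("b",b)):print(n,blobs(cv2.inRange(hsv(x),(40,70,25),(85,255,255)),100))
for p in ([s["tool_pos"][0],s["tool_pos"][1],s["tool_pos"][2]-.006],):print(proj(a,p),proj(b,p),proj(c,p))
E
```

```text
4.4 [0.58532059 0.25473116 0.21960919] [-9.72128421e-01  2.98724246e+00  7.36744231e-06] 0.04342964358820592 [-0.71928062 -0.52281233 -2.40517462]
[([296, 22, 33, 41, 1005], [311.2, 41.8]), ([0, 35, 37, 37, 1032], [16.0, 54.7]), ([233, 218, 89, 81, 5656], [278.5, 261.6])]
a [([397, 196, 21, 24, 389], [406.4, 207.5]), ([377, 222, 11, 21, 150], [382.5, 231.4])]
b [([180, 55, 25, 27, 530], [191.7, 68.2]), ([239, 107, 14, 18, 206], [246.1, 115.2]), ([222, 178, 9, 16, 108], [226.4, 185.6]), ([308, 185, 8, 18, 119], [311.5, 193.6]), ([285, 209, 8, 17, 120], [288.3, 217.0]), ([345, 226, 11, 18, 133], [350.2, 234.6]), ([307, 235, 10, 18, 131], [311.4, 243.8])]
(np.float64(404.6862105537391), np.float64(205.03449495681735)) (np.float64(246.91003106527845), np.float64(113.08891987250763)) (np.float64(276.7776441922804), np.float64(271.17407892699475))
```

View pics/w3.png

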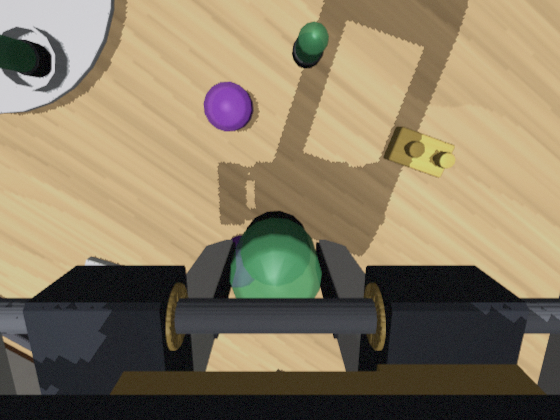

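View pics/a3.png

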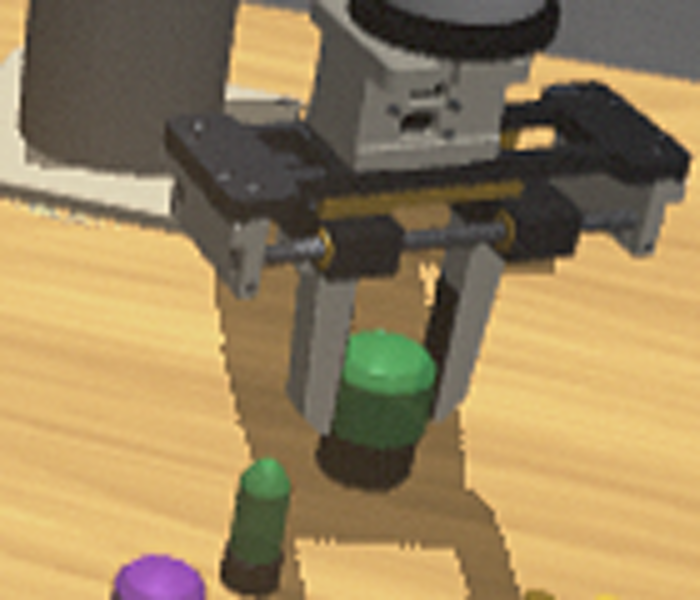

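View pics/s3.png

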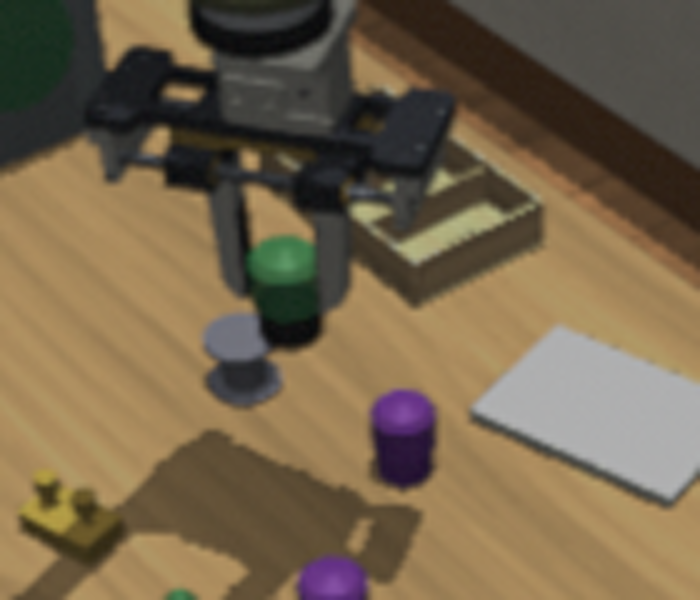

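```bash
python3 - <<'E'
from h import *
c=cam("wrist");M=np.linalg.inv(c["mount"])
def pr(p):
    q=M@np.append(p,1);return c["fx"]*q[0]/q[2]+c["cx"],c["fy"]*q[1]/q[2]+c["cy"]
for off in (-.004,-.002,0,.002,.004):
    print(off,[tuple(np.round(pr((off+r,0,z)),1)) for r,z in ((.0195,.0498),(.022,.0268))])
V=hsv(c)[...,2];H=hsv(c)
for col in (272,278,284):print(col,V[200:232,col].tolist(),H[200:232,col,0].tolist())
# cup + axes refined: five centres
P=np.array([[.5055,-.127],[.513,-.0235],[.615,-.0015],[.602,-.168],[.6685,-.0891]])
z=P[:,0]+1j*P[:,1];k=np.array([2,4,0,1,0])
ctr=z.mean();ang=np.angle(z-ctr);print(ctr,np.abs(z-ctr),np.degrees(ang))
E
```

```text
-0.004 [(np.float64(276.5), np.float64(215.2)), (np.float64(276.7), np.float64(222.9))]
-0.002 [(np.float64(276.5), np.float64(212.1)), (np.float64(276.7), np.float64(219.3))]
0 [(np.float64(276.5), np.float64(208.8)), (np.float64(276.7), np.float64(215.7))]
0.002 [(np.float64(276.5), np.float64(205.6)), (np.float64(276.7), np.float64(212.1))]
0.004 [(np.float64(276.5), np.float64(202.4)), (np.float64(276.7), np.float64(208.5))]
272 [125, 124, 125, 128, 132, 132, 134, 135, 135, 133, 123, 80, 13, 10, 15, 17, 17, 23, 45, 50, 50, 46, 45, 48, 52, 50, 51, 49, 51, 50, 48, 49] [17, 18, 17, 18, 17, 18, 17, 16, 18, 18, 17, 19, 45, 56, 45, 48, 133, 63, 68, 68, 66, 71, 69, 67, 70, 65, 66, 73, 71, 70, 70, 67]
278 [137, 137, 134, 130, 124, 126, 126, 127, 130, 132, 106, 35, 9, 13, 12, 6, 7, 20, 34, 41, 47, 49, 49, 52, 52, 48, 49, 53, 52, 49, 48, 51] [18, 18, 18, 18, 17, 18, 17, 18, 18, 18, 17, 21, 165, 108, 107, 120, 116, 78, 68, 69, 68, 69, 73, 68, 74, 65, 68, 64, 66, 64, 68, 68]
284 [140, 140, 139, 138, 137, 137, 133, 131, 126, 124, 125, 119, 84, 17, 0, 17, 1, 8, 25, 40, 43, 42, 47, 49, 48, 47, 49, 50, 52, 51, 53, 49] [17, 17, 17, 17, 18, 18, 18, 18, 16, 19, 18, 17, 18, 55, 0, 30, 90, 158, 80, 74, 71, 68, 71, 66, 68, 69, 69, 71, 65, 71, 67, 68]
(0.5808-0.08182j) [0.08781414 0.08943189 0.08729801 0.08874927 0.08800164] [-149.03624347  139.29864006   66.93584973  -76.17983601   -4.74525825]
```

Held upright, about 1 mm off toward tool −x. The five cups put the axis at (0.581, −0.082) and the cup at about (0.670, −0.089). Next I carry it over the cup.

Request:
{"fn": "drive_tool", "kwargs": {"increments": [[1,0.3,-1.2,0,0,0,-0.1],[1,0.6,-2.6,0,0,0,-0.2],[1,1.0,-4.1,0,0,0,-0.3],[1,1.4,-5.6,0,0,0,-0.4],[1,1.8,-7.1,0,0,0,-0.5],[1,2.2,-8.6,0,0,0,-0.6],[1,2.5,-10.1,0,0,0,-0.7],[1,2.8,-11.5,0,0,0,-0.72],[1,3.1,-12.7,0,0,0,-0.72],[1,3.3,-13.4,0,0,0,-0.72],[1,3.36,-13.76,0,0,0,-0.72],[1,3.36,-13.76,0,0,0,-0.72],[1,3.36,-13.76,0,0,0,-0.72],[1,3.36,-13.76,0,0,0,-0.72]]}}

```text
t: 5.77
tool_pos: [0.6692, -0.0873, 0.2196]
orientation: [-0.14, -3.138, -0.001]
force: [0.5, 0.6, -1.1]
opening: 0.0434
```

```bash
python3 - <<'E'
from h import *
s=robot.read_state();print(s["t"],s["tool_pos"],s["orientation"],s["opening"],s["force"])
save(cam("wrist"),"w4.png");save(cam("scene"),"a4.png",(180,130,340,280),4);save(cam("side"),"s4.png",(260,120,400,270),4)
E
```

```text
5.7667 [ 0.66922191 -0.08727349  0.21960537] [-1.39926806e-01 -3.13785860e+00 -1.26021278e-03] 0.043441440801589286 [ 0.46218719  0.57748498 -1.13056256]
```

View pics/w4.png

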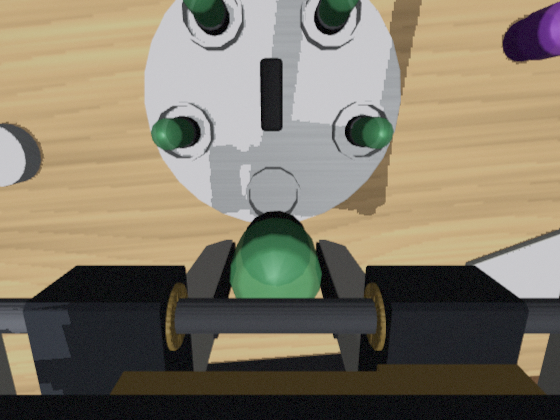

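View pics/a4.png

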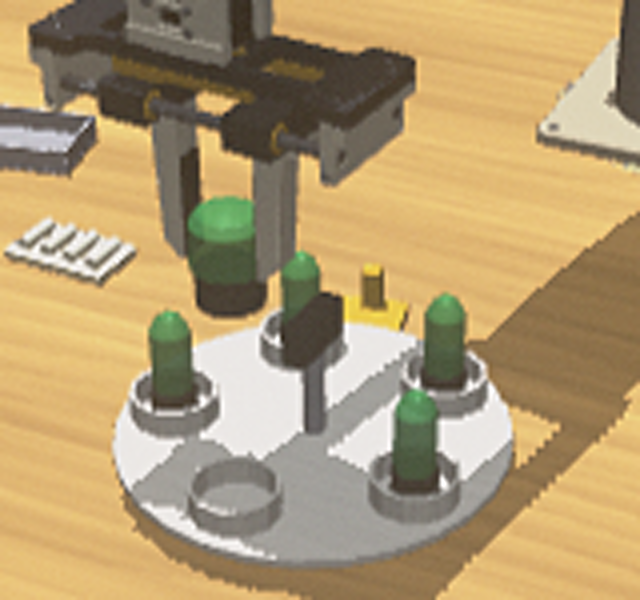

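View pics/s4.png

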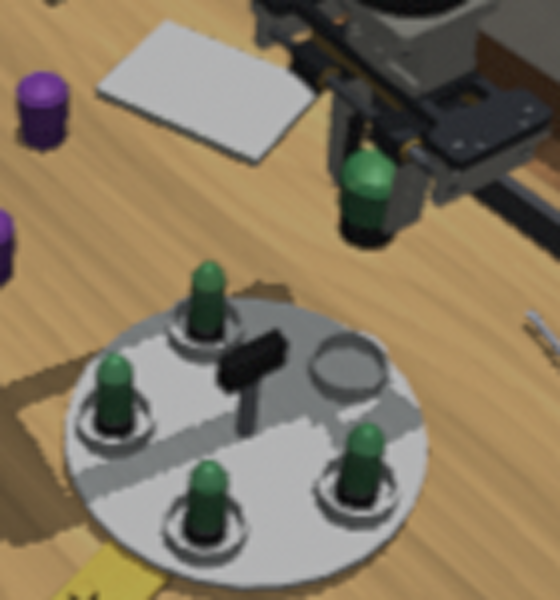

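Wrist view: the cup ring is at about (274,189), just ahead of the held valve, and the handle bar at (272,95) lies in line with the cup. I'll cast rays to the rim.

```bash
python3 - <<'E'
from h import *
c=cam("wrist");save(c,"w4c.png",(240,50,310,225),4)
for n,p,z in (("rim ctr",(274,189.5),.044),("bar top",(271.7,94.5),.114),("bar n1",(271.7,60),.114),("bar n2",(271.5,130),.114)):
    print(n,onz(c,*p,z).round(4))
E
```

```text
rim ctr [ 0.6651 -0.0889  0.044 ]
bar top [ 0.5815 -0.0829  0.114 ]
bar n1 [ 0.5589 -0.0808  0.114 ]
bar n2 [ 0.606  -0.0853  0.114 ]
```

View pics/w4c.png

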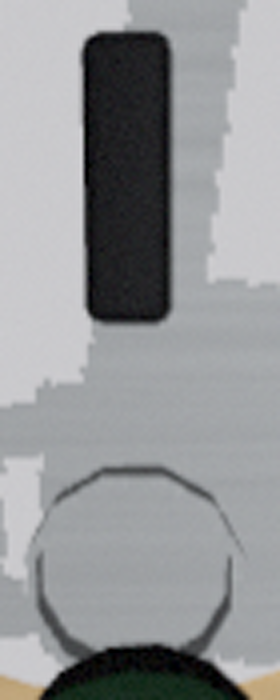

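```bash
python3 - <<'E'
from h import *
c=cam("wrist")
print("outer near rim",onz(c,273.4,168.5,.044).round(4),"outer base",onz(c,273.4,166.7,.026).round(4))
print("inner L/R at widest",onz(c,248.7,193,.044).round(4),onz(c,298.3,193,.044).round(4))
b=cam("side");a=cam("scene")
# user-cropped rims: scene crop(180,130)x4, side crop(260,120)x4
ra=[onz(a,180+x/4-.4,130+y/4-.4,.044)[:2] for x,y in ((189,487),(282,490),(236,457))]
print(np.round(ra,4), onz(a,180+235.5/4-.4,130+484/4-.4,.044).round(4))
print(onz(b,260+349/4-.4,120+362/4-.4,.044).round(4))
E
```

```text
outer near rim [ 0.6445 -0.0879  0.044 ] outer base [ 0.6452 -0.0881  0.026 ]
inner L/R at widest [ 0.6665 -0.1143  0.044 ] [ 0.6708 -0.0656  0.044 ]
[[ 0.6817 -0.1114]
 [ 0.6619 -0.0611]
 [ 0.645  -0.1002]] [ 0.6681 -0.0883  0.044 ]
[ 0.6693 -0.0908  0.044 ]
```

Request:
{"fn": "drive_tool", "kwargs": {"increments": [[1,0,-0.05,-0.8,0,0,0],[1,0,-0.05,-1.9,0,0,0],[1,0,-0.05,-3.1,0,0,0],[1,0,-0.05,-4.0,0,0,0],[1,0,-0.05,-4.4,0,0,0],[1,0,-0.05,-4.4,0,0,0],[1,0,-0.05,-4.4,0,0,0],[1,0,-0.05,-4.4,0,0,0],[1,0,-0.05,-4.4,0,0,0]]}}

```text
t: 6.87
tool_pos: [0.671, -0.0908, 0.1126]
orientation: [0.142, 3.134, -0.001]
force: [0.3, 0.4, -0.8]
opening: 0.0437
```

```bash
python3 - <<'E'
from h import *
s=robot.read_state();print(s["t"],s["tool_pos"],s["orientation"],s["opening"],s["force"])
save(cam("wrist"),"w5.png");save(cam("scene"),"a5.png",(180,160,320,280),5);save(cam("side"),"s5.png",(290,150,400,270),5)
E
```

```text
6.8667 [ 0.67099641 -0.09080953  0.11263855] [ 1.42291495e-01  3.13437736e+00 -1.03287053e-03] 0.043745395640210634 [ 0.26764755  0.41804339 -0.84648277]
```

View pics/w5.png

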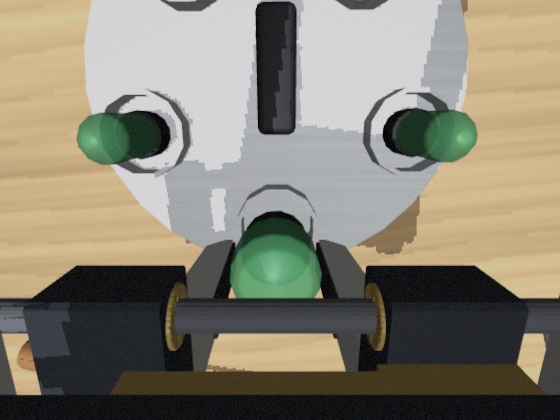

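View pics/a5.png

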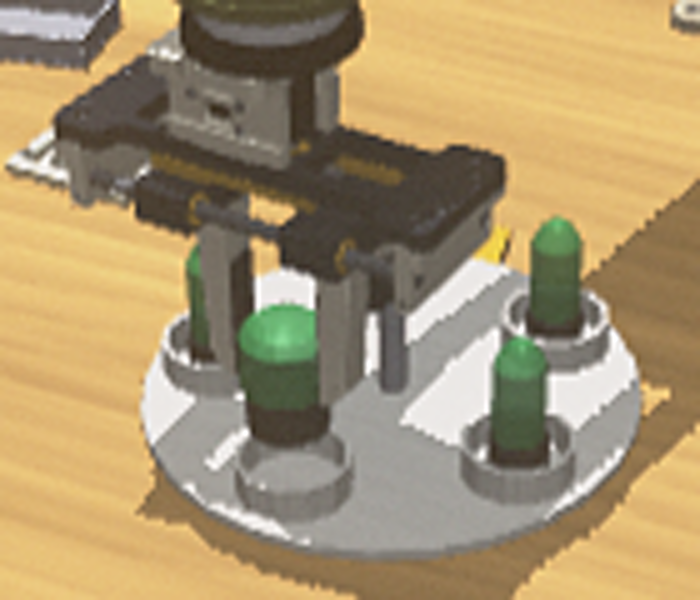

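View pics/s5.png

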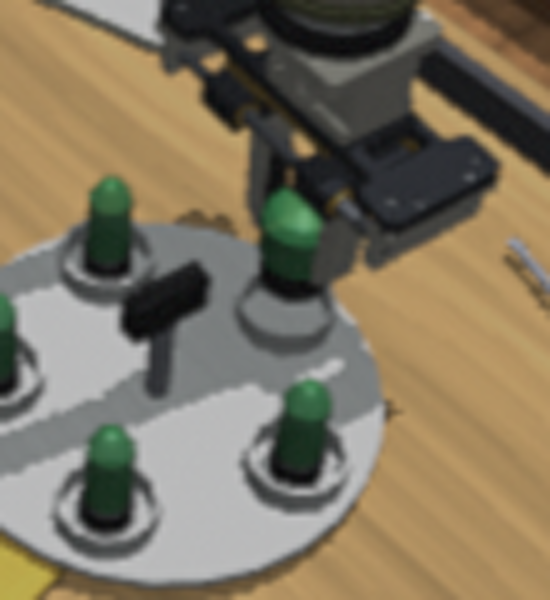

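```bash
python3 - <<'E'
from h import *
s=robot.read_state();print(s["tool_pos"],s["dq"].round(3))
c=cam("wrist");save(c,"w5c.png",(220,170,330,240),6)
print(np.round(onz(c,277.5,186,.044),4),np.round(onz(c,240,212,.044),4),np.round(onz(c,315,212,.044),4))
a=cam("scene");b=cam("side")
q=s["tool_pos"]+[0.001,0.0006,0]
for cc,o,k in((a,(180,160),5),(b,(290,150),5)):
    for z in (-.0498,-.0268,):
        p=proj(cc,q+[0,0,z]);print("valve axis crop px",[(p[i]-o[i]+.4)*k for i in(0,1)])
    for p0 in ((.670,-.0895),(.668,-.0875)):
        p=proj(cc,np.array([*p0,.044]));print("cup",p0,[(p[i]-o[i]+.4)*k for i in(0,1)])
E
```

```text
[ 0.67032509 -0.09066309  0.11157833] [ 0.     0.008  0.011 -0.001 -0.003 -0.   ]
[ 0.6413 -0.0872  0.044 ] [ 0.6564 -0.1133  0.044 ] [ 0.6609 -0.0642  0.044 ]
valve axis crop px [np.float64(286.1277001659614), np.float64(427.5437897831088)]
valve axis crop px [np.float64(284.1654503422059), np.float64(387.31745350191954)]
cup (0.67, -0.0895) [np.float64(290.0380941087962), np.float64(456.67203923880334)]
cup (0.668, -0.0875) [np.float64(295.8823172875749), np.float64(455.3511450799989)]
valve axis crop px [np.float64(291.3758196720569), np.float64(279.35649245874197)]
valve axis crop px [np.float64(295.9613159892923), np.float64(251.96626658844207)]
cup (0.67, -0.0895) [np.float64(285.5144318179985), np.float64(300.48786536971386)]
cup (0.668, -0.0875) [np.float64(280.4433007381807), np.float64(300.06317574066156)]
```

View pics/w5c.png

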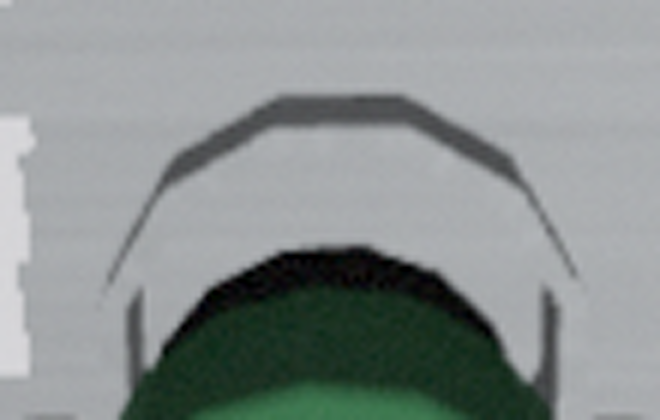

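```bash
python3 - <<'E'
from h import *
c=cam("wrist");s=robot.read_state();print(s["tool_pos"])
p=onz(c,276.8,190.6,.044);q=onz(c,276.8,186.2,.026);print(p.round(4),q.round(4))
# valve base front lower edge in same view
v=onz(c,275.8,170+247/6,s["tool_pos"][2]-.0498);print("valve base near edge",v.round(4))
E
```

```text
[ 0.66952931 -0.09057123  0.1102337 ]
[ 0.6433 -0.0878  0.044 ] [ 0.644  -0.0878  0.026 ]
valve base near edge [ 0.6523 -0.0893  0.0604]
```

Measured in the same view, the valve base is about 1.5 mm off the cup centre. I correct by (−1, +1.3) mm and lower it.

Request:
{"fn": "drive_tool", "kwargs": {"increments": [[1,-0.04,0.05,0,0,0,0],[1,-0.04,0.05,-0.3,0,0,0],[1,-0.04,0.05,-0.6,0,0,0],[1,-0.04,0.05,-0.9,0,0,0],[1,-0.04,0.05,-1.1,0,0,0],[1,-0.04,0.05,-1.25,0,0,0],[1,-0.04,0.05,-1.32,0,0,0],[1,-0.04,0.05,-1.32,0,0,0],[1,-0.04,0.05,-1.32,0,0,0],[1,-0.04,0.05,-1.32,0,0,0],[1,-0.04,0.05,-1.32,0,0,0]]}}

```text
t: 8.13
tool_pos: [0.6687, -0.0894, 0.0773]
orientation: [0.143, 3.138, -0.0]
force: [-0.6, -0.1, -1.2]
opening: 0.0433
```

```bash
python3 - <<'E'
from h import *
s=robot.read_state();print(s["t"],s["tool_pos"],s["orientation"],s["opening"],s["force"])
save(cam("wrist"),"w6.png",(200,150,350,310),4);save(cam("scene"),"a6.png",(180,160,320,280),5)
E
```

```text
8.1333 [ 0.66868992 -0.08935837  0.07728918] [ 1.42552527e-01  3.13764552e+00 -2.27758647e-04] 0.0433294720715091 [-0.59313029 -0.06418847 -1.23897402]
```

View pics/w6.png

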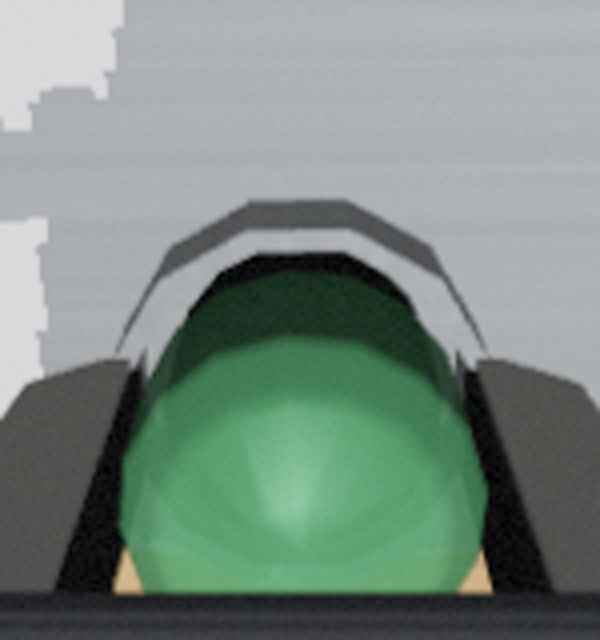

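View pics/a6.png

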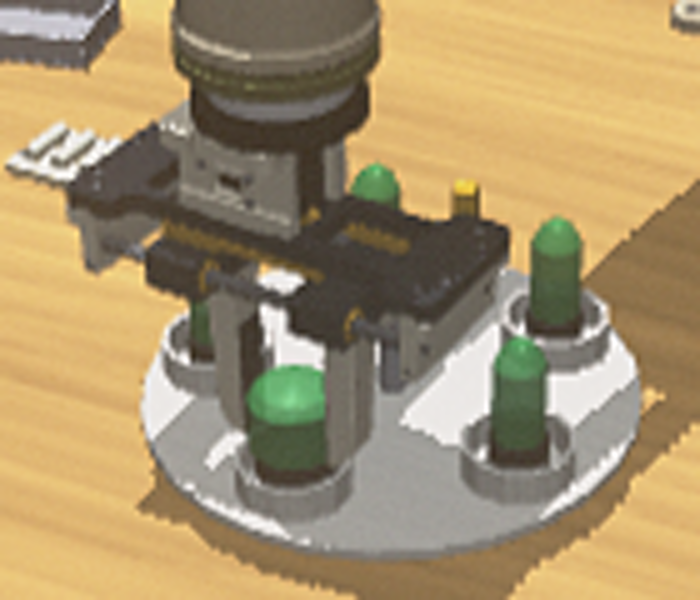

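The base is inside the rim. Setting it down the last 2 mm.

Request:
{"fn": "drive_tool", "kwargs": {"increments": [[1,0,0,-0.04,0,0,0],[1,0,0,-0.08,0,0,0],[1,0,0,-0.08,0,0,0],[1,0,0,-0.08,0,0,0]]}}

```text
t: 8.57
tool_pos: [0.6688, -0.0893, 0.0757]
orientation: [0.143, 3.137, -0.0]
force: [-3.1, 0.6, 5.2]
opening: 0.0435
```

Contact is at z = 0.0757, the expected seated height, with about 6 N of upward force. Release.

Request:
{"fn": "drive_tool", "kwargs": {"increments": [[0.3,0,0,0,0,0,0],[0.3,0,0,0,0,0,0],[0.3,0,0,0,0,0,0],[0.3,0,0,0,0,0,0],[0.3,0,0,0,0,0,0]]}}

```text
t: 8.98
tool_pos: [0.6683, -0.0892, 0.0746]
orientation: [-0.143, -3.138, -0.0]
force: [0.4, 1.2, -0.6]
opening: 0.0645
```

```bash
python3 - <<'E'
from h import *
s=robot.read_state();print(s["t"],s["tool_pos"],s["orientation"],s["opening"],s["force"])
save(cam("wrist"),"w7.png",(150,150,400,310),3)
E
```

```text
8.9833 [ 0.66826311 -0.08924211  0.07460779] [-1.42551956e-01 -3.13802613e+00 -9.79520081e-05] 0.06451304539562527 [ 0.40994488  1.16811518 -0.61952003]
```

View pics/w7.png

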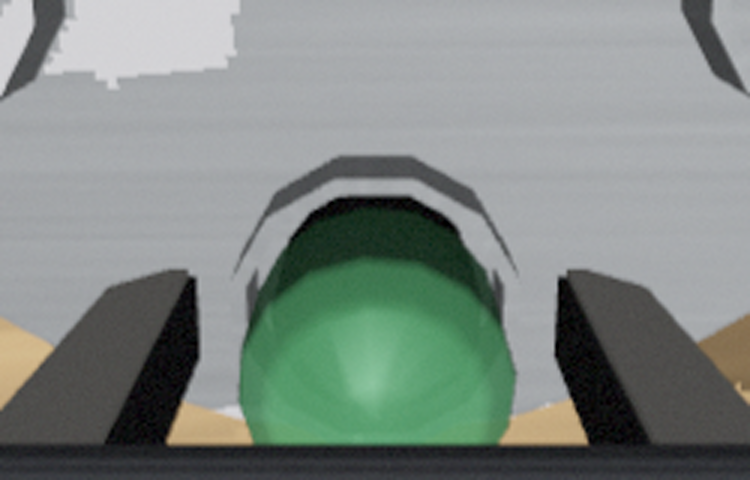

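Released and standing upright in the cup. Raise and look at the handle from above it.

Request:
{"fn": "drive_tool", "kwargs": {"increments": [[0.3,0,0,0.6,0,0,0],[0.3,0,0,1.8,0,0,0],[0.3,0,0,3.2,0,0,0],[0.3,0,0,4.6,0,0,0],[0.3,0,0,5.2,0,0,0],[0.3,-1.0,0.1,5.2,0,0,0],[0.3,-2.2,0.2,5.2,0,0,0],[0.3,-3.2,0.28,5.2,0,0,0],[0.3,-3.5,0.3,5.2,0,0,0],[0.3,-3.5,0.3,5.2,0,0,0],[0.3,-3.5,0.3,5.2,0,0,0],[0.3,-3.5,0.3,5.2,0,0,0]]}}

```text
t: 10.03
tool_pos: [0.582, -0.0819, 0.2057]
orientation: [0.143, 3.137, -0.0]
force: [0.3, 0.4, 1.0]
opening: 0.0648
```

```bash
python3 - <<'E'
from h import *
s=robot.read_state();print(s["t"],s["tool_pos"],s["orientation"],s["opening"],s["force"],s["q"])
c=cam("wrist");save(c,"w8.png");save(cam("scene"),"a8.png",(180,130,340,280),4);save(cam("side"),"s8.png",(260,150,400,290),4)
E
```

```text
10.0333 [ 0.58201811 -0.08194749  0.20569126] [ 1.42560493e-01  3.13679136e+00 -3.84444799e-04] 0.06482905854226005 [0.28819928 0.43771962 0.95087027] [-2.27125553e-01  1.16012463e-01  1.57324439e+00  4.19906945e-05
  1.45075389e+00 -1.70709364e+00]
```

View pics/w8.png

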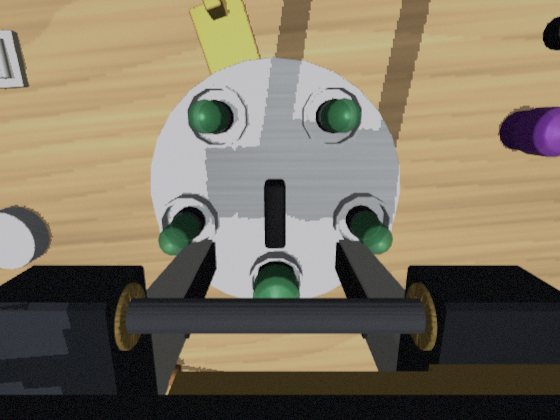

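View pics/a8.png

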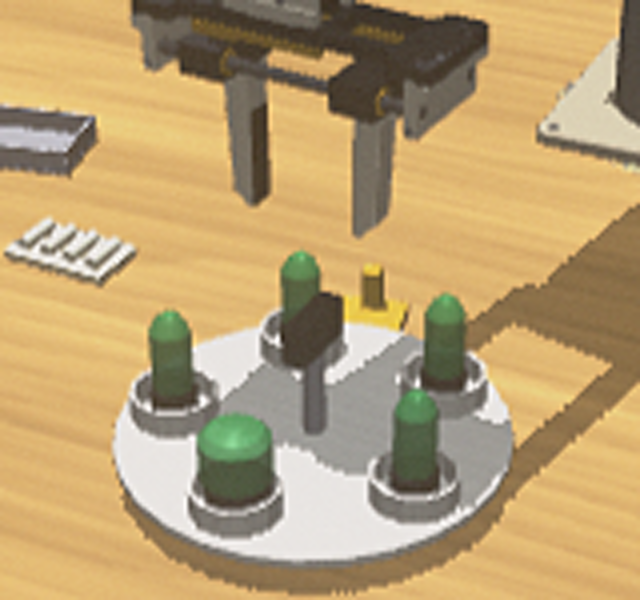

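View pics/s8.png

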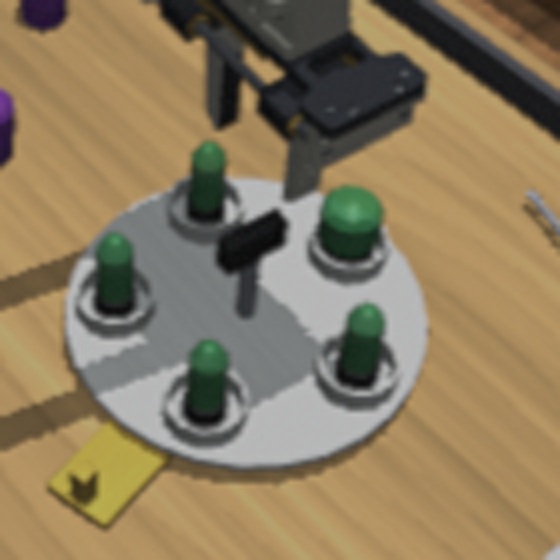

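```bash
python3 - <<'E'
from h import *
c=cam("wrist");H=hsv(c)
m=((H[...,2]<40)).astype(np.uint8);m[:165]=0;m[262:]=0;m[:,:240]=0;m[:,310:]=0
cs,_=cv2.findContours(m,cv2.RETR_EXTERNAL,cv2.CHAIN_APPROX_NONE);k=max(cs,key=cv2.contourArea)
print(cv2.minAreaRect(k),cv2.boundingRect(k));save(c,"w8c.png",(170,0,290,110),5)
x,y,w,h=cv2.boundingRect(k)
for v in(y,y+h/2,y+h):
    r=k[np.abs(k[:,0,1]-v)<3][:,0,0];print(v,r.min(),r.max(),onz(c,(r.min()+r.max())/2,v,.114).round(4))
# yellow tab edges
t=cv2.inRange(H,(20,120,90),(34,255,255));t[110:]=0;t[:,:170]=0;t[:,290:]=0
print(blobs(t,50))
L=[];Rr=[]
for v in range(16,52,3):
    u=np.where(t[v])[0]
    if len(u): L.append(u.min());Rr.append(u.max()); print(v,u.min(),u.max(),onz(c,u.min()-.5,v,.005)[:2].round(4),onz(c,u.max()+.5,v,.005)[:2].round(4))
b=cam("side");save(b,"s8c.png",(265,240,315,290),10)
E
```

```text
((274.0, 214.0), (68.0, 20.0), 90.0) (264, 180, 21, 69)
180 266 283 [ 0.5526 -0.0804  0.114 ]
214.5 265 284 [ 0.5781 -0.0827  0.114 ]
249 266 283 [ 0.6051 -0.0852  0.114 ]
[([202, 0, 28, 18, 142], [217.7, 7.3]), ([241, 0, 19, 59, 89], [249.8, 28.7]), ([189, 8, 18, 53, 81], [196.9, 33.1])]
16 191 246 [ 0.4119 -0.146 ] [ 0.4165 -0.0943]
19 192 247 [ 0.4144 -0.1455] [ 0.4191 -0.0937]
22 193 248 [ 0.417 -0.145] [ 0.4217 -0.093 ]
25 194 249 [ 0.4196 -0.1444] [ 0.4242 -0.0924]
28 195 250 [ 0.4221 -0.1439] [ 0.4268 -0.0917]
31 196 251 [ 0.4247 -0.1433] [ 0.4295 -0.091 ]
34 197 252 [ 0.4274 -0.1428] [ 0.4321 -0.0904]
37 198 253 [ 0.43   -0.1422] [ 0.4347 -0.0897]
40 199 253 [ 0.4326 -0.1417] [ 0.4373 -0.09  ]
43 200 254 [ 0.4353 -0.1411] [ 0.4399 -0.0893]
46 201 255 [ 0.4379 -0.1406] [ 0.4426 -0.0887]
49 202 256 [ 0.4406 -0.14  ] [ 0.4453 -0.088 ]
```

View pics/w8c.png

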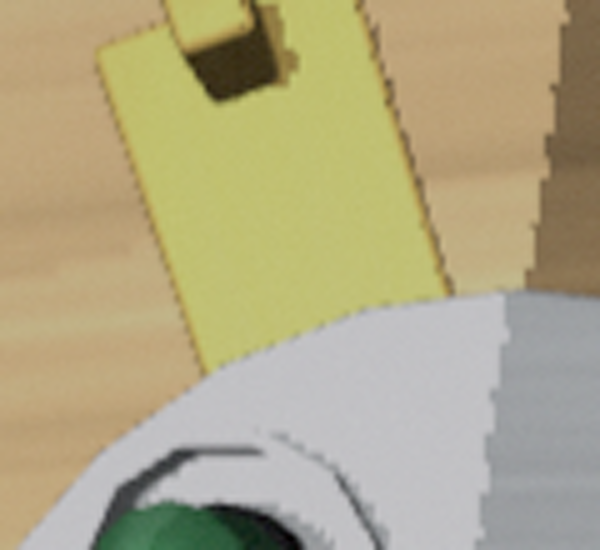

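View pics/s8c.png

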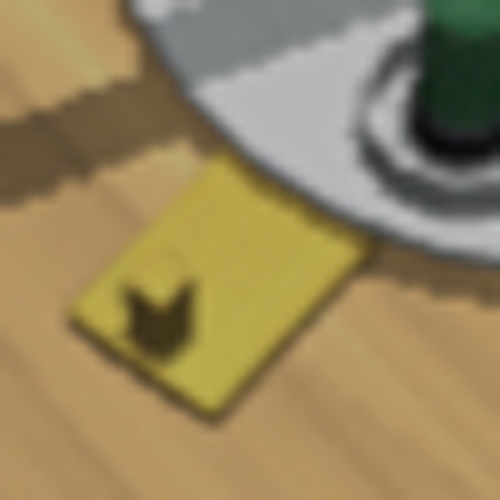

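The bar centre is near (0.580, −0.082), in line with the jaws. The foot yaw is about 0.216 (nib) and 0.21 (tab edges), so the turn needed is about −2.84 rad, and joint 6 has room. Lower onto the bar and grip.

Request:
{"fn": "drive_tool", "kwargs": {"increments": [[0.3,-0.04,0,-0.8,0,0,0],[0.3,-0.04,0,-1.8,0,0,0],[0.3,-0.04,0,-2.8,0,0,0],[0.3,-0.04,0,-3.5,0,0,0],[0.3,-0.04,0,-3.95,0,0,0],[0.3,-0.04,0,-3.95,0,0,0],[0.3,-0.04,0,-3.95,0,0,0],[0.3,-0.04,0,-3.95,0,0,0],[1,-0.04,0,-3.95,0,0,0],[1,-0.04,0,-3.95,0,0,0],[1,-0.04,0,-3.95,0,0,0],[1,-0.04,0,-3.95,0,0,0],[1,-0.04,0,-3.95,0,0,0],[1,-0.04,0,-3.95,0,0,0],[1,-0.04,0,-3.95,0,0,0],[1,-0.04,0,-3.95,0,0,0],[1,-0.04,0,-3.95,0,0,0]], "squeeze": 25}}

```text
t: 11.7
tool_pos: [0.5798, -0.0822, 0.1061]
orientation: [-0.143, -3.138, 0.001]
force: [-0.9, -2.7, 1.3]
opening: 0.0158
```

```bash
python3 - <<'E'
from h import *
s=robot.read_state();print(s["t"],s["tool_pos"],s["orientation"],s["opening"],s["force"],s["wrist_torque"])
save(cam("side"),"s9.png",(260,120,400,270),4)
E
```

```text
11.7 [ 0.57981872 -0.0822241   0.1060949 ] [-1.42772902e-01 -3.13820522e+00  1.18313097e-03] 0.01575523585848509 [-0.85334269 -2.70932083  1.31025604] [-0.33292988  0.04957689 -0.07911408]
```

View pics/s9.png

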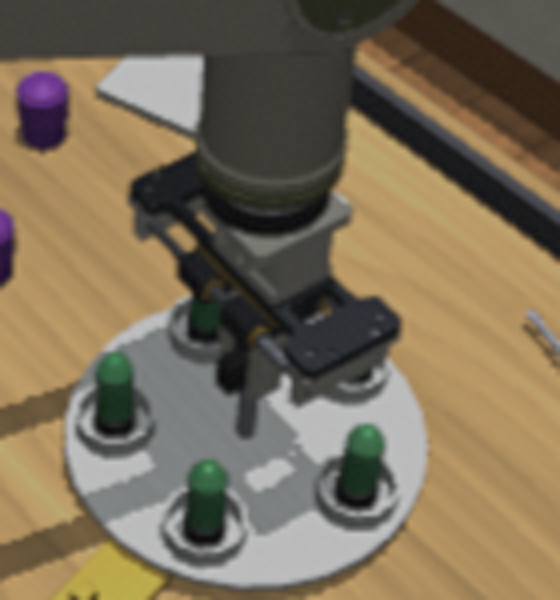

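Gripping the bar (opening 15.8 mm). Turn clockwise, gently.

Request:
{"fn": "drive_tool", "kwargs": {"increments": [[1,0,0,0,0,0,-0.02],[1,0,0,0,0,0,-0.06],[1,0,0,0,0,0,-0.12],[1,0,0,0,0,0,-0.2],[1,0,0,0,0,0,-0.28],[1,0,0,0,0,0,-0.36],[1,0,0,0,0,0,-0.44],[1,0,0,0,0,0,-0.52],[1,0,0,0,0,0,-0.6],[1,0,0,0,0,0,-0.68],[1,0,0,0,0,0,-0.76],[1,0,0,0,0,0,-0.84],[1,0,0,0,0,0,-0.92],[1,0,0,0,0,0,-1.0],[1,0,0,0,0,0,-1.08],[1,0,0,0,0,0,-1.14],[1,0,0,0,0,0,-1.18],[1,0,0,0,0,0,-1.2],[1,0,0,0,0,0,-1.2]]}}

```text
t: 13.33
tool_pos: [0.5808, -0.081, 0.1061]
orientation: [1.892, 2.507, 0.003]
force: [5.6, 1.8, -2.8]
opening: 0.0159
```

```bash
python3 - <<'E'
from h import *
s=robot.read_state();print(s["t"],s["tool_pos"],s["orientation"],s["opening"],s["force"],s["wrist_torque"],s["q"])
a=cam("scene");save(a,"a10.png",(180,130,340,280),4)
E
```

```text
13.3333 [ 0.58084095 -0.08099874  0.10612681] [1.89192835 2.50676035 0.00315955] 0.01588009608127401 [ 5.59567298  1.75200082 -2.80826302] [ 0.20890416 -0.70236545  0.02027809] [-2.26831743e-01  1.98130850e-01  1.67072004e+00  1.49186686e-03
  1.27099853e+00 -5.05023968e-01]
```

View pics/a10.png

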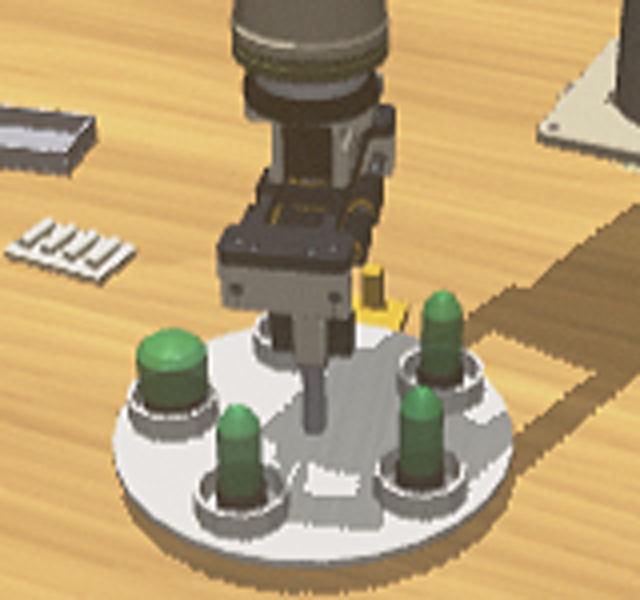

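The table follows the hand with the valve still upright. Continue, easing x by about 1 mm to relieve the side force.

Request:
{"fn": "drive_tool", "kwargs": {"increments": [[1,0.04,0,0,0,0,-0.02],[1,0.04,0,0,0,0,-0.06],[1,0.04,0,0,0,0,-0.13],[1,0.04,0,0,0,0,-0.21],[1,0.04,0,0,0,0,-0.3],[1,0.04,0,0,0,0,-0.39],[1,0.04,0,0,0,0,-0.48],[1,0.04,0,0,0,0,-0.57],[1,0.04,0,0,0,0,-0.66],[1,0.04,0,0,0,0,-0.75],[1,0.04,0,0,0,0,-0.84],[1,0.04,0,0,0,0,-0.93],[1,0.04,0,0,0,0,-1.02],[1,0.04,0,0,0,0,-1.11],[1,0.04,0,0,0,0,-1.2],[1,0.04,0,0,0,0,-1.28],[1,0.04,0,0,0,0,-1.34],[1,0.04,0,0,0,0,-1.38],[1,0.04,0,0,0,0,-1.4],[1,0.04,0,0,0,0,-1.4]]}}

```text
t: 15.05
tool_pos: [0.5825, -0.0818, 0.1061]
orientation: [3.062, 0.697, 0.005]
force: [11.0, -0.0, -7.6]
opening: 0.0158
```

Request:
{"fn": "drive_tool", "kwargs": {"increments": [[1,0,0,0,0,0,-0.02],[1,0,0,0,0,0,-0.06],[1,0,0,0,0,0,-0.11],[1,0,0,0,0,0,-0.16],[1,0,0,0,0,0,-0.2],[1,0,0,0,0,0,-0.23],[1,0,0,0,0,0,-0.24],[1,0,0,0,0,0,-0.24],[1,0,0,0,0,0,-0.24],[1,0,0,0,0,0,-0.24]]}}

```text
t: 15.88
tool_pos: [0.5825, -0.0821, 0.1061]
orientation: [3.124, 0.327, 0.006]
force: [9.9, -2.9, -8.0]
opening: 0.0159
```

```bash
python3 - <<'E'
from h import *
s=robot.read_state();print(s["t"],s["tool_pos"],s["orientation"],s["opening"],s["force"],s["wrist_torque"],s["q"],s["dq"])
a=cam("scene");save(a,"a11.png",(180,130,340,280),4)
a=cam("side");save(a,"s11.png",(250,150,390,300),4)
a=cam("wrist");save(a,"w11.png")
E
```

```text
15.8833 [ 0.58254545 -0.08208935  0.10613272] [3.12353962 0.32733889 0.00566373] 0.015906254855586485 [ 9.89364966 -2.89428102 -8.01596442] [-0.31879515 -1.38934347 -0.06548877] [-2.27304126e-01  2.01141172e-01  1.66726996e+00  2.96729373e-04
  1.26946445e+00  1.13457210e+00] [ 0.00125222  0.00120236 -0.00037792 -0.00110895  0.00088267  0.00043722]
```

View pics/a11.png

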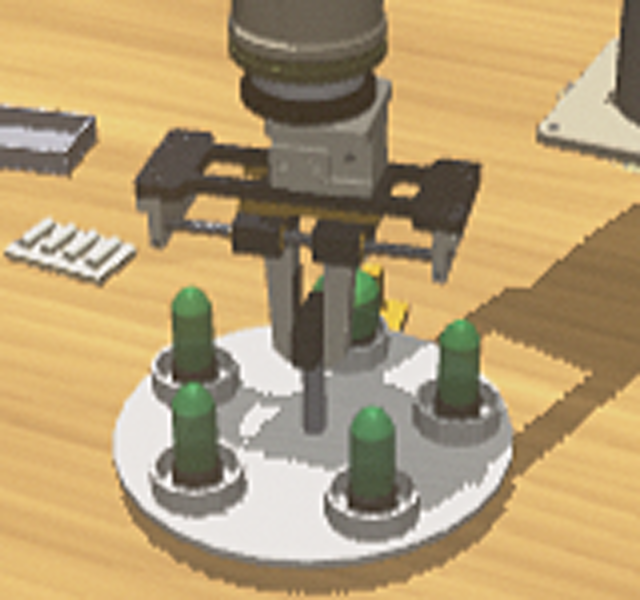

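View pics/s11.png

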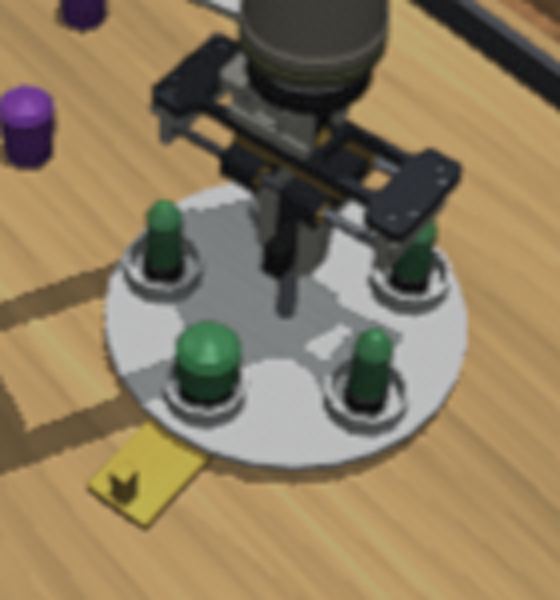

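View pics/w11.png

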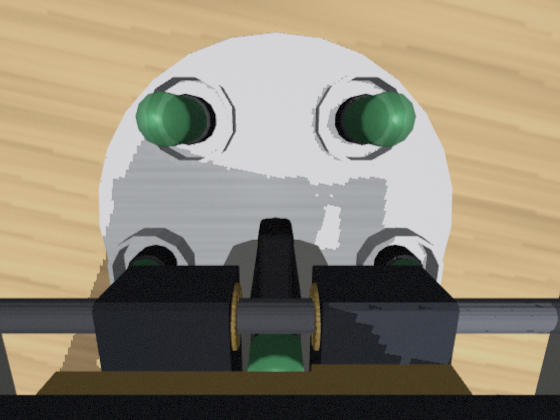

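Side view: the valve is upright in its cup at about crop (207,375), pointing at the tab at (150,475). I'll check the alignment numerically.

```bash
python3 - <<'E'
from h import *
b=cam("side");save(b,"s12.png",(265,220,345,300),8)
ax=np.array([.5808,-.0818])
def ang(p):d=p[:2]-ax;return np.arctan2(-d[1],-d[0]),np.hypot(*d)
C=lambda x,y:(250+x/4-.4,150+y/4-.4)
print("cup rim",onz(b,*C(205,383),.044),ang(onz(b,*C(205,383),.044)))
g=cv2.inRange(hsv(b),(40,70,25),(85,255,255));bl=[x for x in blobs(g,100) if 285<x[1][0]<320 and x[1][1]>225];print(bl)
p=onz(b,*bl[0][1],.026+.042);print("bulb",p,ang(p))
for q in((152,423),(212,461),(90,487),(147,527)):p=onz(b,*C(*q),.003);print("tab",p.round(4))
t=[onz(b,*C(*q),.003)[:2] for q in((90,487),(147,527))];m=(t[0]+t[1])/2;print("tab end mid",m,ang(m))
print("nib",ang(np.array([.4082,-.1189])))
# other three visible fixed valves give turntable angle
for x in blobs(g,60):
    p=onz(b,*x[1],.085)
    if np.hypot(*(p[:2]-ax))<.12:print(x[1],p.round(3),np.degrees(np.arctan2(*(p[:2]-ax)[::-1])))
E
```

```text
cup rim [ 0.49188457 -0.10270302  0.044     ] (np.float64(0.23089607836800244), np.float64(0.09133942283923283))
[([294, 231, 16, 19, 257], [301.5, 239.8])]
bulb [ 0.49314005 -0.10300171  0.068     ] (np.float64(0.2373058850324434), np.float64(0.09018747239308464))
tab [ 0.4622 -0.0841  0.003 ]
tab [ 0.4746 -0.1321  0.003 ]
tab [ 0.3996 -0.0978  0.003 ]
tab [ 0.4103 -0.1442  0.003 ]
tab end mid [ 0.40494773 -0.12097529] (np.float64(0.21919454073598102), np.float64(0.18016304832607644))
nib (np.float64(0.21172631964768168), np.float64(0.17654226122942912))
[290.5, 208.5] [ 0.528 -0.014  0.085] 128.06694687230424
[353.9, 213.7] [ 0.648 -0.134  0.085] -37.63423055956947
[301.5, 239.8] [ 0.485 -0.112  0.085] -162.41252033853812
[342.4, 240.8] [ 0.563 -0.179  0.085] -100.24259173023363
```

View pics/s12.png

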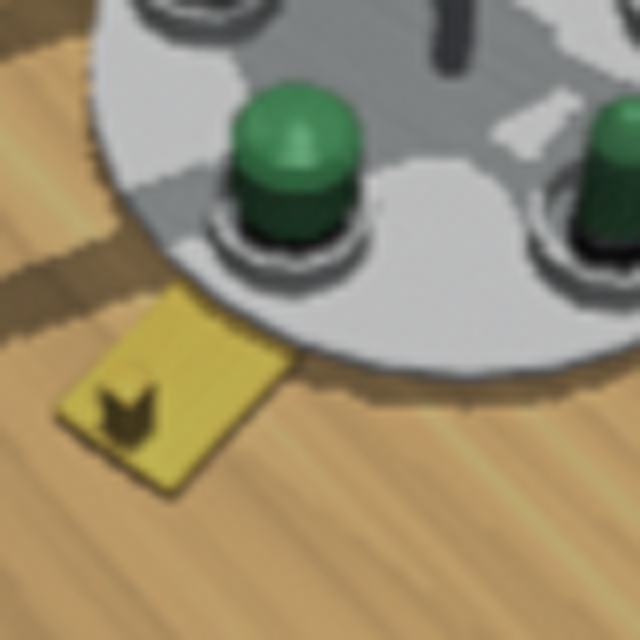

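The cup bears 0.23 rad and the pointer 0.21–0.22 rad, so they agree within about 2 mm. Hold a moment, then hand in.

Request:
{"fn": "drive_tool", "kwargs": {"increments": [[1,0,0,0,0,0,0],[1,0,0,0,0,0,0],[1,0,0,0,0,0,0],[1,0,0,0,0,0,0]]}}

```text
t: 16.42
tool_pos: [0.5825, -0.0821, 0.1061]
orientation: [3.124, 0.327, 0.006]
force: [11.9, -2.9, -7.8]
opening: 0.0157
```

```bash
python3 - <<'E'
from h import *
s=robot.read_state();print(s["t"],s["tool_pos"],s["opening"],s["force"],s["dq"])
print(robot.close_job())
E
```

```text
16.4167 [ 0.58252936 -0.08210156  0.1061179 ] 0.015742053989468523 [11.85252202 -2.90369278 -7.83273084] [-0.00130111 -0.00181203  0.00029553 -0.00128175  0.00016095 -0.0001319 ]
the job is handed in; nothing more can be done
None
```

I stood the green squat valve upright in the empty cup, fully down, and let go while the cup was still on the far side of the carousel from the pointer. I then gripped the bar handle, turned the carousel about 2.84 rad clockwise, and handed the job in at 16.4 s with the grip held. The hand-in gave no verdict.

**Last checks:**
- **Valve:** It was upright and about 1–2 mm from the cup centre.
- **Alignment:** The cup bore 0.23 rad by its rim and 0.237 by the bulb. The pointer read 0.212 by the nib and 0.219 by the tab. That puts the cup about 1–2 mm off the line, against 10 mm allowed.
- **Grip and stillness:** The jaws stood at 15.7 mm on the 16 mm bar with a 25 N squeeze. The grasp point was about 2 mm from the bar's middle, and the arm was still.

**Disagreements:**
- My estimates of the bar's centre differed by about 3 mm between views.
- A steady side force of about 12 N on the tool remained, because the grip sat 1–2 mm off the turning axis.
- I did not re-measure the bystanders at the end. The tool stayed clear of them, and those still in view looked unmoved.

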